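Load the tilting tumbler and hold its index plunger clear

ROBOT

A 6-joint arm with a two-finger parallel gripper is mounted at the origin on a cart in front of the work surface, level with it; the furniture and walls round the work are solid. World frame = base frame: x ahead of the robot, y to its left, z up, the work surface at z = 0. Lengths are in mm, angles in rad, forces in N, time in s.
With the tool pointing down it reaches from about 350 to 975 mm from the base axis. Payload 7.1 kg.
Tool frame: the origin (TCP) lies at the very end of the fingers, on their centre line; the grasp point (between the pads) lies 19 mm behind it; z points along the fingers, y is the line along which they close (so a half turn about z gives the same grasp; the last joint's range is limited). The gripper opens to 88 mm and grips with 3 to 60 N. Pads are 20 mm wide; open, the fingers measure 115 mm over their backs; the gripper's body (75 mm by 178 mm) begins 61 mm behind the grasp point.
Start: joints at [1.289, 0.423, 1.63, -0, 1.089, -0.019], TCP at [162.334, 603.533, 222.675] pointing down, gripper open.
Joint ranges: [-3, 3], [-0.9, 2.11], [0.09, 2.58], [-1.31, 4.45], [0.11, 2.69], [-2.54, 2.54]. Speed limits (rad/s): [2.39, 2.39, 3.01, 3.14, 3.14, 3.14].

INTERFACE

Orientations are given as a rotation vector (axis times angle).
In Python, from rig import * gives the robot as it stands.
- The arm moves only by the tool apply_moves, never from a script. Its argument "targets" is one flat list of numbers, 6 for each row, row after row: the shift along the world's x, y, z in cm, then the turn, a rotation vector about the world's x, y, z in degrees. In form: [tx, ty, tz, rx, ry, rz, tx, ty, tz, rx, ry, rz, ...]. A call has exactly 5 rows; each row shifts and turns the commanded pose from where the row before left it; what a row does not reach is not made up. A row lasts 1/12 s, in which the tool goes at most 41.7 mm and 7.16 degrees, less where a joint would pass 70% of its speed; a pose out of reach is approached as far as the arm can. A call with a gripper value outside its range is refused whole. "gripper" is the opening, from 0 (shut) to 1 (fully open), set as the call begins (left out, the last holds). The fingers move at their own pace and stop on an object; "newtons" is the grip in N (left out, the last holds). Time passes only in rows, so rows that do not move let the fingers close, or fill a call up. It gives the time, the measured TCP pose, the force, the opening and the grip force at its end, in the units of the state.
- get_obs(): the state, without advancing time (a new reading comes with each control period).
- capture(name): name is "side" or "top"; returns (picture, depth): 480x640x3 uint8, blue, green, red; 480x640 float32, mm along the optical axis (not along the pixel's ray), 0 where there is no reading.
- calibration(name): a dict with "mtx" (3x3 intrinsics, pixels), "pose" (4x4, takes a point from camera to world coordinates). Camera axes: x right, y down, z forward; pixel columns grow to the right and rows downward; lengths in mm; the calibration is good to about 2 mm. A picture is of the moment at which its call begins. calibration takes no time and is no camera call.
- finish_job(): hands the job in; it is judged then, once.
The state is a dict: "time": time; "q": joint angles; "qvel": joint speeds; "joint_torque": joint torques, N m; "ee_pos": TCP position; "eef_rot": TCP orientation; "contact_force": force on the tool from outside, world axes, zero at the start; "ft_torque": the same for the moment, N m; "width": opening from 0.0 (shut) to 1.0 (fully open); "grip_force": force on a finger pad.
Only numpy, scipy, OpenCV 4.12 (cv2) and the standard library are available. Lean on these libraries where they do the work, as an engineer would, in place of code of your own. Each camera call takes 0.05 s, during which the arm holds its last target. There are 200 camera calls.

TASK

Pour all eight brass bushes from the hand scoop into the orange barrel of the deburring tumbler while the barrel is still locked upright, then set the empty scoop back down on the bench, standing level. Next grip the red knob of the spring-loaded index plunger beside the barrel, pull it straight up as far as it goes, so that its pin leaves the index plate and the barrel swings down by itself onto its rubber stops. Finish still holding the knob all the way up, because a colleague will set the final angle while you keep the pin clear; leave the other things on the bench where they are.

Things in the scene. Friction and masses are not known exactly. Their poses are not given: they have to be found in the camera images.
- tumbler: bench deburring tumbler, fixed: grey base 245 x 236 mm, blue cheeks at y = +-80 mm (149 mm high), blue switch box at its +x edge. Origin on the bench below the tilting axis, midway between the cheeks; +x to the switch box, the barrel tips to -x (toward the robot); +y to the plunger's side. Tilting axis along y at z = 125 mm. Plunger bracket at y = 83 to 133, x = -17 to 17 mm, up to z = 200 mm.
- barrel (a joint): tilt of the orange barrel, rad: 0 = mouth straight up, locked by the index pin (rests at 0 to 0.04, the pin's play); grows as the mouth tips to the tumbler's -x; 0.87 = running angle, on its rubber stops. Front-heavy and damped: once the pin is clear it falls there by its own weight in about 2 to 3 s.
- barrel_mouth (a point): centre of the barrel's open mouth, in the plane of its black rim (190 mm above the bench when upright, 20 mm to the -x side of the tumbler's origin). Octagonal barrel: 130 mm across flats outside, 116 mm inside, 94 mm deep inside. Axes turn with the barrel; z points out of the mouth
- barrel_floor (a point): centre of the barrel's inner floor, 94 mm below the mouth; axes turn with the barrel, z points to the mouth
- barrel_middle (a point): centre of the barrel's cavity, 47 mm above its inner floor
- plunger (a joint): pull of the index plunger, m: 0 = its 8 mm pin fully seated, 9 mm deep in the slot of the steel index plate; 0.013 = fully up, at its stop, pin 4 mm clear of the plate. The spring pulls it down with about 6 N seated and 12 N at the stop (some 16 N with friction while drawing it out); it does not stay up by itself
- knob (a point): centre of the plunger's round red knob, 28 mm across, 27 mm tall, axis upright; moves with it. Seated it is 214 mm above the bench, at x = 0, y = 112 mm from the tumbler's origin. The bracket ends 14 mm below this centre; free all round the knob
- scoop: aluminium hand scoop, 110 mm long, 80 mm wide, black handle over the top; 0.11 to 0.18 kg plus 0.21 kg of bushes. Origin: centre of its underside; open mouth at -x, closed at +x, z up. Floor 3 mm thick, walls 38 to 46 mm high, 20 mm at the mouth, where the floor's lip rises 3 mm. Tipped mouth-down by 55 degrees the bushes slide out
- scoop_grip (a point): point to grip: middle of the handle bar, 78 mm above the scoop's underside, 8 mm to its +x side, above the scoop's centre of mass. The bar is 16 mm wide (along the scoop's y), 18 mm tall and runs along the scoop's x from -32 to +54 mm; free on both sides.
- scoop_lip (a point): middle of the pouring lip at the mouth, 56 mm to the scoop's -x side and 6 mm above its underside; the mouth is 74 mm wide inside
- bush1: turned brass bush, 18 mm diameter, 20 mm long, 9 mm bore, 26 g, one of eight alike lying in the scoop; origin at its centre
- bush2: turned brass bush, 18 mm diameter, 20 mm long, 9 mm bore, 26 g, one of eight alike lying in the scoop; origin at its centre
- bush3: turned brass bush, 18 mm diameter, 20 mm long, 9 mm bore, 26 g, one of eight alike lying in the scoop; origin at its centre
- bush4: turned brass bush, 18 mm diameter, 20 mm long, 9 mm bore, 26 g, one of eight alike lying in the scoop; origin at its centre
- bush5: turned brass bush, 18 mm diameter, 20 mm long, 9 mm bore, 26 g, one of eight alike lying in the scoop; origin at its centre
- bush6: turned brass bush, 18 mm diameter, 20 mm long, 9 mm bore, 26 g, one of eight alike lying in the scoop; origin at its centre
- bush7: turned brass bush, 18 mm diameter, 20 mm long, 9 mm bore, 26 g, one of eight alike lying in the scoop; origin at its centre
- bush8: turned brass bush, 18 mm diameter, 20 mm long, 9 mm bore, 26 g, one of eight alike lying in the scoop; origin at its centre
- solder_spool: reel of solder wire, 62 mm diameter, 48 mm tall, black and grey, loose bystander; origin centre of underside
- flux_bottle: white bottle with red cap, 38 mm diameter, 85 mm tall, loose bystander; origin centre of underside

How it is judged (in metres and radians):
On the way, in this order (a step that is already met when the one before it is completed fails the run):
1. all eight bushes lie in the barrel, which is still upright and locked by the seated plunger (z of bush1 in the frame of barrel_floor between 0 and 0.09 m and distance between each of bush1, bush2, bush3, bush4, bush5, bush6, bush7, bush8 and barrel_middle below 0.075 m and z of bush2 in the frame of barrel_floor between 0 and 0.09 m and z of bush3 in the frame of barrel_floor between 0 and 0.09 m and z of bush4 in the frame of barrel_floor between 0 and 0.09 m and z of bush5 in the frame of barrel_floor between 0 and 0.09 m and z of bush6 in the frame of barrel_floor between 0 and 0.09 m and z of bush7 in the frame of barrel_floor between 0 and 0.09 m and z of bush8 in the frame of barrel_floor between 0 and 0.09 m and value of joint barrel below 0.08 rad and value of joint plunger below 0.004 m), for 0.2 s.
2. the empty scoop stands level on the bench, let go, with the plunger still seated (height (world z) of scoop below 0.006 m and angle between scoop's own z axis and vertical below 0.12 rad and contact force between the fingers and scoop below 0.1 N and value of joint barrel below 0.08 rad and value of joint plunger below 0.004 m), for 0.2 s.
At the end, for the whole second after the job is handed in: Fingers hold the plunger knob (over 2 N) pulled up more than 10 of its 13 mm; barrel at rest past 0.80 rad, on its stops; all eight bushes inside it; scoop let go, level on the bench (within 6 mm, tilt under 0.12 rad) (value of joint plunger above 0.01 m and contact force between the fingers and plunger above 2 N and value of joint barrel above 0.8 rad and velocity of joint barrel below 0.05 rad/s and z of bush1 in the frame of barrel_floor between 0 and 0.09 m and distance between each of bush1, bush2, bush3, bush4, bush5, bush6, bush7, bush8 and barrel_middle below 0.075 m and z of bush2 in the frame of barrel_floor between 0 and 0.09 m and z of bush3 in the frame of barrel_floor between 0 and 0.09 m and z of bush4 in the frame of barrel_floor between 0 and 0.09 m and z of bush5 in the frame of barrel_floor between 0 and 0.09 m and z of bush6 in the frame of barrel_floor between 0 and 0.09 m and z of bush7 in the frame of barrel_floor between 0 and 0.09 m and z of bush8 in the frame of barrel_floor between 0 and 0.09 m and height (world z) of scoop below 0.006 m and angle between scoop's own z axis and vertical below 0.12 rad and contact force between the fingers and scoop below 0.1 N); the arm keeps its last pose, push and grip.
It fails at once if the solder spool is moved by more than 30 mm (distance of solder_spool from where it was at the start of the episode above 0.03 m).
It fails at once if the flux bottle is moved by more than 30 mm (distance of flux_bottle from where it was at the start of the episode above 0.03 m).
It also fails if it takes over 72 s, if anything falls off the work surface, if the arm or the gripper's body presses on something with over 40 N, if the wrist force passes 120 N, or if a joint passes its speed limit or range.

## Working session

There is one attempt and no reset: what is moved stays moved. The work goes in short steps, Python scripts to look and compute and a tool call to move; the robot and the scene stay as the last step left them, time stands still between calls to the robot, and variables do not carry over. Pictures are saved under pics/ and viewed, at most 10 in all, crops included, and the job is handed in when it is done.

Besides the shell and the picture viewer there is one more tool, called after "Request:" as name(argument=value, ...) on one line, values as JSON. apply_moves: Moves the arm, as the interface text tells. Its arguments: {"type":"object","properties":{"targets":{"type":"array"},"gripper":{"type":"number"},"newtons":{"type":"number"}},"required":["targets"]}

```bash
mkdir -p pics; ls; python3 - <<'E'
from rig import *
import cv2,numpy as np
o=get_obs();print({k:np.round(o[k],3) for k in ("time","ee_pos","eef_rot","width","q")})
for n in ("side","top"):
    p,d=capture(n);cv2.imwrite(f"pics/{n}0.png",p);np.save(f"{n}0.npy",d)
    c=calibration(n);print(n,np.round(c["mtx"],1).tolist(),np.round(c["pose"],3).tolist())
E
```

```text
pics
{'time': np.float64(0.0), 'ee_pos': array([162.191, 603.016, 221.919]), 'eef_rot': array([-4.120e-01, -3.114e+00,  2.000e-03]), 'width': np.float64(1.004), 'q': array([ 1.289,  0.424,  1.631,  0.   ,  1.089, -0.019])}
side [[532.0, 0.0, 325.3], [0.0, 532.0, 233.7], [0.0, 0.0, 1.0]] [[-0.98, -0.139, 0.139, 421.485], [-0.196, 0.63, -0.752, 896.1], [0.017, -0.764, -0.645, 946.582], [0.0, 0.0, 0.0, 1.0]]
top [[593.1, 0.0, 321.9], [0.0, 593.1, 229.9], [0.0, 0.0, 1.0]] [[-0.01, -0.985, 0.171, 319.879], [-1.0, 0.009, -0.01, -32.206], [0.009, -0.171, -0.985, 1585.227], [0.0, 0.0, 0.0, 1.0]]
```

View pics/side0.png

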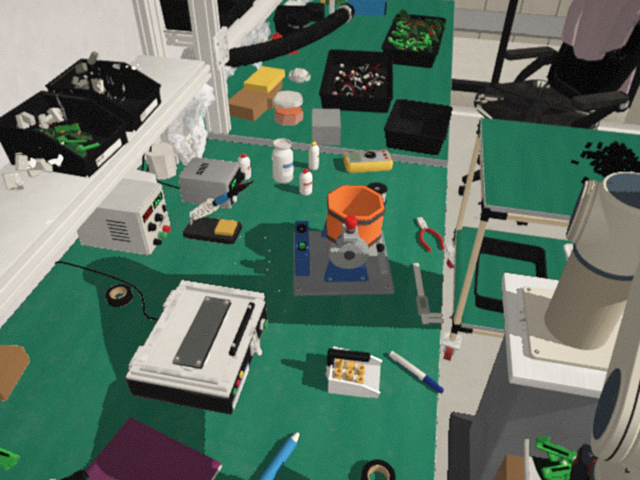

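View pics/top0.png

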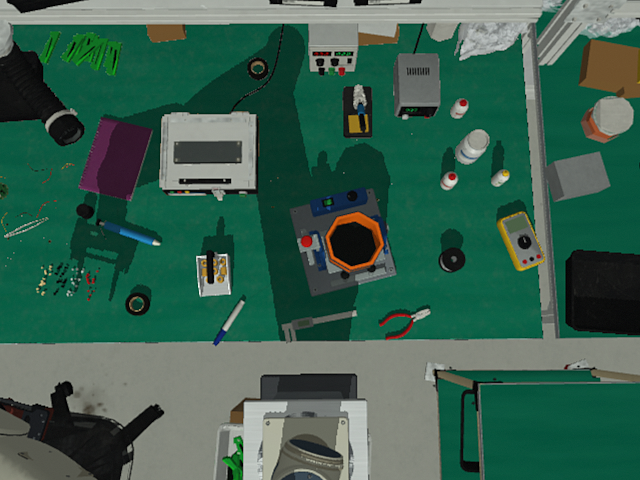

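The side view shows the tumbler (345,240), with its knob at (350,222), and the scoop at (353,370). In the top view the barrel is at (355,243), the knob at (307,241) and the scoop at (213,270), mouth toward the robot. The spool is at (452,259) and the bottle is probably at (450,180).

```bash
cat > h.py <<'E'
import numpy as np,cv2
from rig import *
def cloud(n,d):
    c=calibration(n);K=c["mtx"];T=np.array(c["pose"])
    v,u=np.mgrid[:480,:640]
    P=np.stack([(u-K[0][2])/K[0][0]*d,(v-K[1][2])/K[1][1]*d,d],-1)
    return P@T[:3,:3].T+T[:3,3]
def box(p,P,u0,u1,v0,v1,z0,z1):
    m=np.zeros(P.shape[:2],bool);m[v0:v1,u0:u1]=True
    return m&(P[...,2]>z0)&(P[...,2]<z1)
E
python3 - <<'E'
from h import *
for n,kb,ob,sb in (("top",(295,320,228,255),(320,395,200,280),(190,240,240,305)),("side",(335,370,205,235),(320,390,180,250),(315,390,335,405))):
    p=cv2.imread(f"pics/{n}0.png");P=cloud(n,np.load(f"{n}0.npy"));H=cv2.cvtColor(p,cv2.COLOR_BGR2HSV)
    red=((H[...,0]<6)|(H[...,0]>172))&(H[...,1]>150)&(H[...,2]>80)
    m=box(p,P,*kb,205,240)&red;k=P[m];print(n,"knob",m.sum(),k.mean(0).round(1),k.min(0).round(1),k.max(0).round(1))
    t=k[k[:,2]>np.percentile(k[:,2],90)-4];print(" knobtop",len(t),t.mean(0).round(1))
    m=box(p,P,*ob,182,197)&(H[...,0]>4)&(H[...,0]<20)&(H[...,1]>120);c=P[m]
    (x,y),r=cv2.minEnclosingCircle(c[:,:2].astype(np.float32));print(" rim",len(c),c.mean(0).round(1),x,y,r)
    s=P[box(p,P,*sb,10,100)];print(" scoop",len(s),s.min(0).round(1),s.max(0).round(1),cv2.minAreaRect(s[:,:2].astype(np.float32)))
    b=P[box(p,P,*sb,76,100)&(H[...,2]<70)];print(" bar",len(b),b.mean(0).round(1),cv2.minAreaRect(b[:,:2].astype(np.float32)))
p=cv2.imread("pics/top0.png");P=cloud("top",np.load("top0.npy"))
for nm,b in (("spool",(435,470,240,275,30,60)),("bottle?",(435,465,165,195,40,110)),("b2",(485,515,165,195,20,110)),("b3",(450,470,95,120,20,110))):
    c=P[box(p,P,*b)]
    if len(c):print(nm,len(c),c.mean(0).round(),c.min(0).round(),c.max(0).round())
im=np.hstack([cv2.resize(p[190:310,185:305],(400,400)),cv2.resize(p[190:310,290:410],(400,400))]);cv2.imwrite("pics/crop.png",im)
E
```

```text
top knob 99 [530.5 -10.  225.7] [518.9 -21.2 211.3] [542.1   2.1 232.6]
 knobtop 52 [532.   -9.8 228.1]
 rim 572 [ 538.4 -126.8  188.6] 537.4290161132812 -124.21576690673828 70.58987426757812
 scoop 814 [396.7 170.3  10. ] [538.1 281.8  95.3] ((459.1094055175781, 234.65814208984375), (152.061767578125, 96.79502868652344), 13.939558029174805)
 bar 202 [490.  237.8  85.1] ((489.7505187988281, 239.02554321289062), (85.05782318115234, 16.627399444580078), 3.677145481109619)
side knob 139 [532.3  -1.6 221.9] [518.7 -16.8 205.4] [546.    8.9 229.8]
 knobtop 67 [532.3  -5.1 227. ]
 rim 553 [ 541.2 -123.6  187.8] 537.3134765625 -123.89537048339844 73.59891510009766
 scoop 1625 [419.9 194.6  10. ] [536.1 285.   91.6] ((478.9523620605469, 240.64112854003906), (113.54690551757812, 84.46260833740234), 4.131778240203857)
 bar 337 [489.7 245.3  84.5] ((490.467041015625, 243.70375061035156), (82.8238296508789, 16.143800735473633), 4.214000701904297)
spool 405 [ 509. -391.   48.] [ 478. -421.   38.] [ 539. -361.   58.]
bottle? 187 [ 719. -387.   66.] [ 703. -408.   40.] [ 741. -371.   90.]
b2 189 [ 723. -522.   66.] [ 711. -540.   20.] [ 742. -511.  101.]
b3 229 [ 921. -425.   58.] [ 908. -445.   20.] [ 947. -410.   84.]
```

View pics/crop.png

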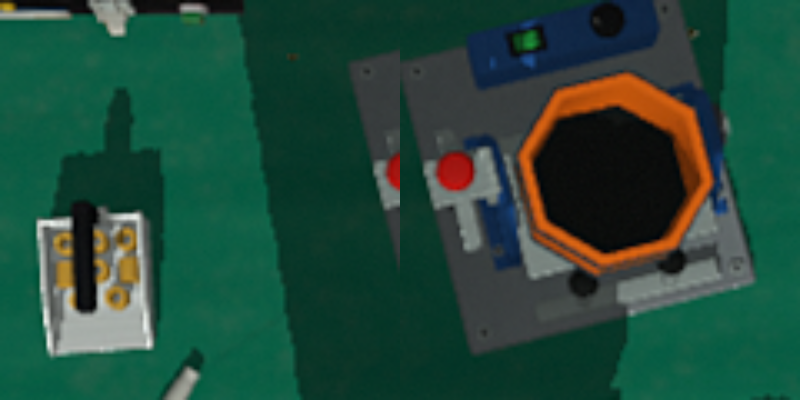

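Request:
apply_moves(targets=[2.17, -2.41, -0.5, 0, 0, 1.26, 2.17, -2.41, -0.5, 0, 0, 1.26, 2.17, -2.41, -0.5, 0, 0, 1.26, 2.17, -2.41, -0.5, 0, 0, 1.26, 2.17, -2.41, -0.5, 0, 0, 1.26], gripper=1)

```text
time: 0.52
ee_pos: [271.4, 481.6, 197.1]
eef_rot: [-0.237, -3.132, 0.001]
contact_force: [0.5, 1.0, -0.3]
width: 1.002
grip_force: 0.0
```

```bash
cat > st.py <<'E'
from h import *
o=get_obs();print({k:np.round(o[k],4).tolist() for k in ("time","ee_pos","eef_rot","q","contact_force","width","grip_force")})
E
python3 st.py
```

```text
{'time': 0.5167, 'ee_pos': [271.3727, 481.6179, 197.1247], 'eef_rot': [-0.2373, -3.1324, 0.001], 'q': [1.0362, 0.3505, 1.8111, -0.0001, 0.9806, -0.3833], 'contact_force': [0.536, 0.9972, -0.2675], 'width': 1.0018, 'grip_force': 0.0}
```

Request:
apply_moves(targets=[2.17, -2.41, -0.5, 0, 0, 1.26, 2.17, -2.41, -0.5, 0, 0, 1.26, 2.17, -2.41, -0.5, 0, 0, 1.26, 2.17, -2.41, -0.5, 0, 0, 1.26, 2.17, -2.41, -0.5, 0, 0, 1.26])

```text
time: 0.93
ee_pos: [380.0, 361.1, 172.3]
eef_rot: [-0.065, -3.141, 0.0]
contact_force: [-0.2, 0.0, -0.1]
width: 1.0
grip_force: 0.0
```

```bash
python3 st.py
```

```text
{'time': 0.9333, 'ee_pos': [380.0184, 361.0939, 172.2955], 'eef_rot': [-0.0654, -3.1407, 0.0004], 'q': [0.7372, 0.3453, 1.8909, -0.0, 0.9058, -0.7919], 'contact_force': [-0.1541, 0.003, -0.061], 'width': 1.0, 'grip_force': 0.0}
```

Request:
apply_moves(targets=[2.17, -2.41, -0.5, 0, 0, 1.26, 2.17, -2.41, -0.5, 0, 0, 1.26, 2.17, -2.41, -0.5, 0, 0, 1.26, 2.17, -2.41, -0.5, 0, 0, 1.26, 2.17, -2.41, -0.5, 0, 0, 1.26])

```text
time: 1.35
ee_pos: [488.5, 240.6, 147.2]
eef_rot: [0.107, -3.139, 0.0]
contact_force: [0.2, 0.3, -0.4]
width: 0.997
grip_force: 0.0
```

```bash
python3 st.py; python3 - <<'E'
from h import *
for n in("side","top"):
    p,d=capture(n);cv2.imwrite(f"pics/{n}1.png",p)
    c=calibration(n);T=np.linalg.inv(np.array(c["pose"]))
    for X in ((487,241,78,1),(532,241,87,1)):
        q=T@X;u=c["mtx"]@q[:3];print(n,u[:2]/u[2])
a=cv2.imread("pics/side1.png")[280:420,260:460];b=cv2.imread("pics/top1.png")[200:340,130:330]
cv2.imwrite("pics/c1.png",np.vstack([cv2.resize(a,(400,280)),cv2.resize(b,(400,280))]))
E
```

```text
{'time': 1.35, 'ee_pos': [488.5296, 240.5611, 147.2195], 'eef_rot': [0.1068, -3.1393, 0.0002], 'q': [0.4357, 0.4094, 1.8628, 0.0001, 0.8699, -1.2032], 'contact_force': [0.1531, 0.2636, -0.4167], 'width': 0.997, 'grip_force': 0.0}
side [350.11525723 354.96837044]
side [328.08277294 348.32954019]
top [208.72969127 267.49479578]
top [208.49333776 249.50032222]
```

View c1.

View pics/c1.png

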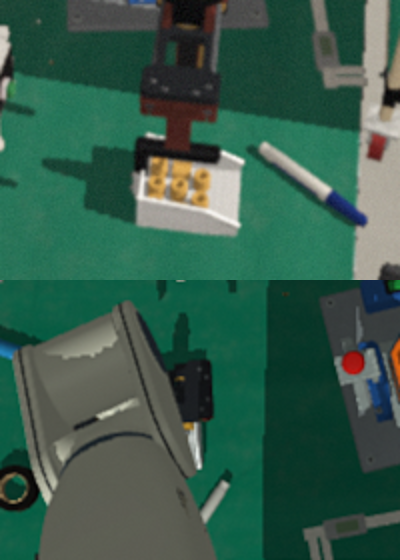

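```bash
cat > kin.py <<'E'
import numpy as np
from scipy.optimize import least_squares
from scipy.spatial.transform import Rotation as R
D=[([1.289,.424,1.631,0,1.089],[162.191,603.016,221.919]),([1.0362,.3505,1.8111,0,.9806],[271.3727,481.6179,197.1247]),([.7372,.3453,1.8909,0,.9058],[380.0184,361.0939,172.2955]),([.4357,.4094,1.8628,0,.8699],[488.5296,240.5611,147.2195])]
def rz(p,q):
    d,a1,l2,l3=p
    return a1+l2*np.sin(q[1])+l3*np.sin(q[1]+q[2]), d+l2*np.cos(q[1])+l3*np.cos(q[1]+q[2])
f=lambda p:np.ravel([np.subtract(rz(p,q),(np.hypot(x[0],x[1]),x[2])) for q,x in D])
s=least_squares(f,[200,0,400,400])
if __name__=="__main__":print(s.x.round(1),s.fun.round(2))
E
python3 kin.py
```

```text
[-120.4  -67.3  627.1  483.8] [-5.6   4.   -3.03  1.92  1.3  -1.34  7.33 -4.58]
```

Request:
apply_moves(targets=[0, 0, -1.7, 0, 0, 0, 0, 0, -2.0, 0, 0, 0, 0, 0, -2.0, 0, 0, 0, 0, 0, -2.0, 0, 0, 0, 0, 0, -1.1, 0, 0, 0])

```text
time: 1.87
ee_pos: [486.3, 242.0, 57.7]
eef_rot: [0.105, -3.137, 0.002]
contact_force: [-0.1, 0.1, -0.2]
width: 1.0
grip_force: 0.0
```

Request:
apply_moves(targets=[0, 0, 0, 0, 0, 0, 0, 0, 0, 0, 0, 0, 0, 0, 0, 0, 0, 0, 0, 0, 0, 0, 0, 0, 0, 0, 0, 0, 0, 0], gripper=0, newtons=50)

```text
time: 2.28
ee_pos: [488.5, 242.4, 60.8]
eef_rot: [-0.105, 3.138, 0.001]
contact_force: [0.1, 0.6, 0.9]
width: 0.657
grip_force: 0.0
```

Request:
apply_moves(targets=[0, 0, 0, 0, 0, 0, 0, 0, 0, 0, 0, 0, 0, 0, 0, 0, 0, 0, 0, 0, 0, 0, 0, 0, 0, 0, 0, 0, 0, 0])

```text
time: 2.7
ee_pos: [487.8, 242.0, 59.7]
eef_rot: [-0.105, 3.14, 0.0]
contact_force: [0.0, 0.3, 0.9]
width: 0.279
grip_force: 0.0
```

```bash
python3 st.py; python3 - <<'E'
import kin,numpy as np
from scipy.optimize import least_squares
from h import *
o=get_obs();kin.D.append((o["q"],o["ee_pos"]))
def f(p):
    r=[]
    for q,x in kin.D:
        s=q[1]+q[2];d,l2,l3,a3,off=p
        r+=[l2*np.sin(q[1])+l3*np.sin(s)+a3*np.cos(s)-np.sqrt(x[0]**2+x[1]**2-off**2), d+l2*np.cos(q[1])+l3*np.cos(s)-a3*np.sin(s)-x[2]]
    return np.array(r+[off-11.9])
for a in(0,):
    s=least_squares(f,[0,450,400,0,12]);print(s.x.round(1),s.fun.round(2),s.cost)
E
```

```text
{'time': 2.7, 'ee_pos': [487.8443, 242.0231, 59.7489], 'eef_rot': [-0.1053, 3.1398, 0.0], 'q': [0.4387, 0.5508, 1.8988, 0.0, 0.6919, -1.1991], 'contact_force': [0.0221, 0.3325, 0.9029], 'width': 0.279, 'grip_force': 0.0}
[  2.6 561.7 484.3  76.1  11.9] [-0.04 -0.13  0.01  0.07  0.05  0.01  0.05  0.03 -0.05  0.02 -0.  ] 0.016684988650631918
```

Request:
apply_moves(targets=[0, 0, 0, 0, 0, 0, 0, 0, 0, 0, 0, 0, 0, 0, 0, 0, 0, 0, 0, 0, 0, 0, 0, 0, 0, 0, 0, 0, 0, 0])

```text
time: 3.12
ee_pos: [487.7, 241.9, 59.6]
eef_rot: [0.105, -3.14, 0.0]
contact_force: [0.2, -1.7, -0.0]
width: 0.179
grip_force: 50.0
```

Request:
apply_moves(targets=[0, 0, 0.5, 0, 0, 0, 0, 0, 1.0, 0, 0, 0, 0, 0, 2.0, 0, 0, 0, 0, 0, 3.0, 0, 0, 0, 0, 0, 3.0, 0, 0, 0])

```text
time: 3.53
ee_pos: [487.0, 241.8, 155.6]
eef_rot: [0.105, -3.138, 0.001]
contact_force: [0.0, -0.2, -2.9]
width: 0.175
grip_force: 50.0
```

Request:
apply_moves(targets=[0, 0, 3, 0, 0, -0.8, 0, 0, 3, 0, 0, -0.8, 0, 0, 3, 0, 0, -0.8, 0, 0, 3, 0, 0, -0.8, 0, 0, 2, 0, 0, -0.7])

```text
time: 3.95
ee_pos: [488.2, 242.4, 298.5]
eef_rot: [0.003, 3.138, 0.003]
contact_force: [1.0, -0.1, -3.3]
width: 0.179
grip_force: 50.0
```

Request:
apply_moves(targets=[0, 0, 0, 0, -2, 0, 0, 0, 0, 0, -2, 0, 0, 0, 0, 0, -1, 0, 0, 0, 0, 0, 0, 0, 0, 0, 0, 0, 0, 0])

```text
time: 4.37
ee_pos: [487.3, 242.0, 294.8]
eef_rot: [0.001, 3.055, -0.0]
contact_force: [0.7, 0.8, -3.0]
width: 0.178
grip_force: 50.0
```

```bash
python3 st.py; python3 - <<'E'
import numpy as np
from h import *
o=get_obs();q=o["q"];s=q[1]+q[2];d,l2,l3,a3,off=2.6,561.7,484.3,76.1,11.9
r=l2*np.sin(q[1])+l3*np.sin(s)+a3*np.cos(s); z=l2*np.cos(q[1])+l3*np.cos(s)-a3*np.sin(s)
from scipy.spatial.transform import Rotation as R
A=R.from_rotvec(o["eef_rot"]).as_matrix();t=A[:,2]
# ee = wrist + L t ; z: (d+L)+z + L t_z
print("t",t.round(4),"L from z",(o["ee_pos"][2]-d-z)/(1+t[2]))
c=np.cos(q[0]);sn=np.sin(q[0])
w=np.array([r*c+off*sn,r*sn-off*c]);w2=np.array([r*c-off*sn,r*sn+off*c])
for W in(w,w2):print((o["ee_pos"][:2]-W),(o["ee_pos"][:2]-W)/t[:2])
E
```

```text
{'time': 4.3667, 'ee_pos': [487.2542, 241.9945, 294.7898], 'eef_rot': [0.001, 3.0553, -0.0], 'q': [0.4609, 0.1876, 1.7883, -0.0433, 1.0888, -1.0906], 'contact_force': [0.6902, 0.7923, -3.0282], 'width': 0.1777, 'grip_force': 49.9989}
t [ 8.620e-02 -1.000e-04 -9.963e-01] L from z 311.8679349580302
[16.32917915 21.41483109] [ 1.89503944e+02 -3.81689399e+05]
[26.91501956  0.09864046] [  312.35509921 -1758.12824752]
```

```bash
cat > ik.py <<'E'
import numpy as np
from scipy.spatial.transform import Rotation as R
d,l2,l3,a3,off,L=314.5,561.7,484.3,76.1,11.9,312.
rz=lambda a:R.from_euler('z',a);ry=lambda a:R.from_euler('y',a)
LIM=np.array([[-3,3],[-.9,2.11],[.09,2.58],[-1.31,4.45],[.11,2.69],[-2.54,2.54]])
C=None
def ik(p,A,near=None):   # A Rotation of the tool
    W=np.array(p)-L*A.as_matrix()[:,2]
    rr=np.hypot(W[0],W[1]);r=np.sqrt(rr**2-off**2);q1=np.arctan2(W[1],W[0])-np.arcsin(off/rr)
    z=W[2]-d;h=np.hypot(l3,a3);be=np.arctan2(a3,l3);D=np.hypot(r,z)
    c=(D*D-l2*l2-h*h)/(2*l2*h)
    if abs(c)>1:return None
    g=np.arccos(c)      # vector angle from vertical: q2, then q2+g
    q2=np.arctan2(r,z)-np.arctan2(h*np.sin(g),l2+h*np.cos(g));q3=g-be
    B=(rz(q1)*ry(q2+q3)).inv()*A;m=B.as_matrix()
    q5=np.arccos(m[2,2]);q4=np.arctan2(m[1,2],m[0,2])
    M=((rz(q4)*ry(q5)).inv()*B).as_euler('zyx')[0]-(C or 0)
    return np.array([q1,q2,q3,q4,q5,(M+np.pi)%(2*np.pi)-np.pi])
q0=[.4609,.1876,1.7883,-.0433,1.0888,-1.0906];A0=R.from_rotvec([.001,3.0553,0])
_q=ik([487.2542,241.9945,294.7898],A0);C=_q[5]-q0[5]
TD=ry(np.radians(5))*A0      # tool down, scoop yaw 0
if __name__=="__main__":
    print(ik([487.2542,241.9945,294.7898],A0).round(3))
    M=np.array([537.3,-124,0])
    for yaw in range(-180,180,30):
        Y=rz(np.radians(yaw));out=[]
        for th in (0,30,45,60,70):
            S=Y*ry(-np.radians(th));mouth=Y.apply([-1,0,0])
            lip=M-mouth*25+[0,0,200]
            p=lip+S.apply([64,0,53]);q=ik(p,S*TD)
            out.append((th,None if q is None else (q.round(2).tolist(),bool(((q>LIM[:,0])&(q<LIM[:,1])).all()))))
        print(yaw);[print("   ",o) for o in out]
E
python3 ik.py
```

```text
[ 0.461  0.188  1.788 -0.043  1.089 -1.091]
-180
    (0, ([-0.3, 0.14, 1.94, 0.0, 1.05, 1.28], True))
    (30, ([-0.21, 0.45, 1.56, -0.1, 1.65, 1.38], True))
    (45, ([-0.19, 0.62, 1.38, -0.14, 1.92, 1.39], True))
    (60, ([-0.17, 0.79, 1.22, -0.18, 2.17, 1.39], True))
    (70, ([-0.16, 0.9, 1.12, -0.21, 2.33, 1.37], True))
-150
    (0, ([-0.38, 0.18, 1.89, 0.0, 1.06, 0.67], True))
    (30, ([-0.14, 0.42, 1.61, -0.31, 1.55, 0.99], True))
    (45, ([-0.06, 0.57, 1.47, -0.41, 1.78, 1.04], True))
    (60, ([-0.01, 0.72, 1.34, -0.5, 2.0, 1.06], True))
    (70, ([0.02, 0.83, 1.27, -0.57, 2.14, 1.05], True))
-120
    (0, ([-0.41, 0.25, 1.81, 0.0, 1.08, 0.11], True))
    (30, ([-0.08, 0.36, 1.7, -0.48, 1.36, 0.61], True))
    (45, ([0.04, 0.47, 1.64, -0.64, 1.54, 0.76], True))
    (60, ([0.13, 0.6, 1.57, -0.77, 1.72, 0.85], True))
    (70, ([0.17, 0.7, 1.53, -0.84, 1.84, 0.89], True))
-90
    (0, ([-0.4, 0.32, 1.71, 0.0, 1.11, -0.4], True))
    (30, ([-0.06, 0.28, 1.81, -0.59, 1.1, 0.23], True))
    (45, ([0.1, 0.34, 1.84, -0.85, 1.21, 0.52], True))
    (60, ([0.22, 0.45, 1.85, -1.04, 1.3
[... 1627 characters left out ...]
.66, 0.65, 1.52, 2.39], True))
    (60, ([-0.64, 0.59, 1.61, 0.78, 1.7, 2.29], True))
    (70, ([-0.68, 0.68, 1.57, 0.85, 1.81, 2.24], True))
120
    (0, ([-0.12, 0.19, 1.88, -0.0, 1.07, 2.5], True))
    (30, ([-0.37, 0.41, 1.62, 0.32, 1.54, 2.17], True))
    (45, ([-0.44, 0.56, 1.49, 0.42, 1.77, 2.11], True))
    (60, ([-0.5, 0.71, 1.37, 0.52, 1.98, 2.09], True))
    (70, ([-0.52, 0.81, 1.3, 0.58, 2.12, 2.1], True))
150
    (0, ([-0.2, 0.15, 1.94, -0.0, 1.05, 1.9], True))
    (30, ([-0.29, 0.45, 1.56, 0.12, 1.65, 1.78], True))
    (45, ([-0.32, 0.61, 1.38, 0.15, 1.91, 1.77], True))
    (60, ([-0.34, 0.78, 1.23, 0.2, 2.16, 1.78], True))
    (70, ([-0.34, 0.89, 1.13, 0.23, 2.32, 1.79], True))
```

Request:
apply_moves(targets=[0, 0, 0.6, 0, 1.8, 0, 0, 0, 0.6, 0, 1.8, 0, 0, 0, 0.6, 0, 1.8, 0, 0, 0, 0.6, 0, 1.8, 0, 0, 0, 0.6, 0, 1.8, 0])

```text
time: 4.78
ee_pos: [488.0, 242.0, 324.7]
eef_rot: [-0.001, -3.069, 0.0]
contact_force: [0.6, 0.2, -3.0]
width: 0.177
grip_force: 50.0
```

Request:
apply_moves(targets=[0.13, -0.8, 0, 0, 0, -5.25, 0.13, -1.6, 0, 0, 0, -5.25, 0.13, -2.2, 0, 0, 0, -5.25, 0.13, -2.5, 0, 0, 0, -5.25, 0.13, -2.6, 0, 0, 0, -5.25])

```text
time: 5.2
ee_pos: [494.5, 144.3, 324.3]
eef_rot: [-0.705, -2.99, -0.024]
contact_force: [-0.3, -0.4, -3.7]
width: 0.177
grip_force: 50.0
```

Request:
apply_moves(targets=[0.13, -2.58, 0, 0, 0, -5.25, 0.13, -2.58, 0, 0, 0, -5.25, 0.13, -2.58, 0, 0, 0, -5.25, 0.13, -2.58, 0, 0, 0, -5.25, 0.13, -2.58, 0, 0, 0, -5.25])

```text
time: 5.62
ee_pos: [500.9, 14.7, 324.5]
eef_rot: [-1.369, -2.757, -0.047]
contact_force: [0.5, -0.1, -3.3]
width: 0.179
grip_force: 50.0
```

Request:
apply_moves(targets=[0.13, -2.58, 0, 0, 0, -5.25, 0.13, -2.58, 0, 0, 0, -5.25, 0.13, -2.58, 0, 0, 0, -5.25, 0.13, -2.58, 0, 0, 0, -5.25, 0.13, -2.58, 0, 0, 0, -5.25])

```text
time: 6.03
ee_pos: [507.3, -114.4, 324.5]
eef_rot: [-1.964, -2.38, -0.068]
contact_force: [-0.4, -0.3, -2.4]
width: 0.178
grip_force: 50.0
```

Request:
apply_moves(targets=[0.13, -2.6, 0, 0, 0, -5.25, 0.13, -2.5, 0, 0, 0, -5.25, 0.13, -2.2, 0, 0, 0, -5.25, 0.13, -1.6, 0, 0, 0, -5.25, 0.13, -0.8, 0, 0, 0, -5.25])

```text
time: 6.45
ee_pos: [513.9, -212.3, 324.3]
eef_rot: [-2.464, -1.877, -0.085]
contact_force: [-0.4, -0.4, -4.1]
width: 0.179
grip_force: 50.0
```

Request:
apply_moves(targets=[0, 0, 0, 0, 0, 0, 0, 0, 0, 0, 0, 0, 0, 0, 0, 0, 0, 0, 0, 0, 0, 0, 0, 0, 0, 0, 0, 0, 0, 0])

```text
time: 6.87
ee_pos: [513.9, -209.2, 324.7]
eef_rot: [-2.456, -1.887, -0.086]
contact_force: [-0.6, -0.9, -3.1]
width: 0.184
grip_force: 50.0
```

```bash
python3 st.py; python3 - <<'E'
from h import *
A=[]
for n in("side","top"):
    p,d=capture(n);cv2.imwrite(f"pics/{n}2.png",p);np.save(f"{n}2.npy",d)
    A.append(cv2.resize(p[100:300,270:470] if n=="side" else p[160:360,270:470],(400,400)))
cv2.imwrite("pics/c2.png",np.hstack(A))
E
```

```text
{'time': 6.8667, 'ee_pos': [513.8852, -209.2403, 324.7025], 'eef_rot': [-2.4564, -1.887, -0.0858], 'q': [-0.4465, 0.2205, 1.6753, 0.0722, 1.2598, -0.2084], 'contact_force': [-0.6293, -0.9367, -3.1215], 'width': 0.1842, 'grip_force': 49.999}
```

View pics/c2.png

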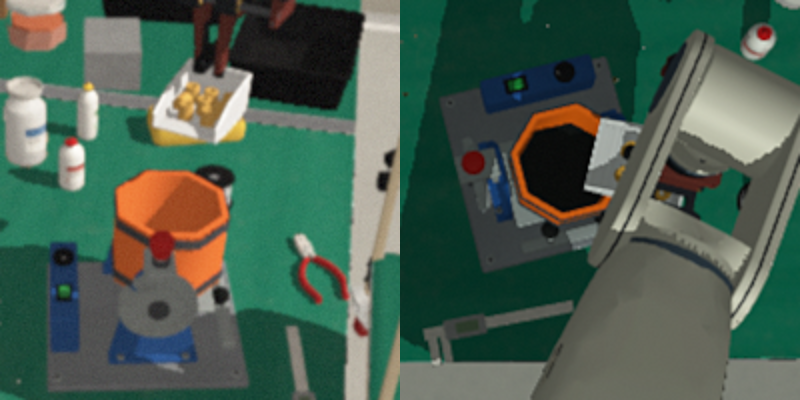

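```bash
python3 - <<'E'
from ik import *
u=np.array([-.259,-.966,0]);M=np.array([537.3,-124,0]);Y=rz(np.radians(-105))
th=list(range(-4,75,6))+[75];P=[]
for i,t in enumerate(th):
    lz=max(200,216-3*i);lip=M+u*22+[0,0,lz];S=Y*ry(-np.radians(t));P.append(lip+S.apply([64,0,53]));print(t,P[-1].round(1),ik(P[-1],S*TD).round(2))
print(np.diff(P,axis=0).round(1))
E
```

```text
-4 [ 514.1 -210.5  264.4] [-0.45  0.28  1.74  0.08  1.14 -0.22]
2 [ 515.5 -205.2  268.2] [-0.38  0.27  1.75 -0.04  1.12 -0.1 ]
8 [ 517.1 -199.3  271.4] [-0.31  0.26  1.75 -0.15  1.13  0.02]
14 [ 518.8 -192.8  273.9] [-0.24  0.27  1.75 -0.27  1.14  0.14]
20 [ 520.7 -185.8  275.7] [-0.17  0.28  1.76 -0.38  1.17  0.25]
26 [ 522.7 -178.4  276.7] [-0.1   0.3   1.75 -0.48  1.2   0.36]
32 [ 524.8 -170.5  278.9] [-0.04  0.33  1.75 -0.57  1.25  0.46]
38 [ 527.  -162.4  281.2] [ 0.02  0.36  1.74 -0.66  1.31  0.55]
44 [ 529.2 -154.2  282.6] [ 0.07  0.4   1.74 -0.73  1.38  0.62]
50 [ 531.5 -145.8  283.1] [ 0.12  0.45  1.73 -0.8   1.44  0.69]
56 [ 533.7 -137.4  282.7] [ 0.17  0.5   1.71 -0.86  1.51  0.75]
62 [ 535.9 -129.1  281.4] [ 0.2   0.55  1.7  -0.91  1.58  0.8 ]
68 [ 538.1 -120.9  279.2] [ 0.23  0.61  1.69 -0.96  1.65  0.85]
74 [ 540.2 -113.1  276.1] [ 0.26  0.67  1.67 -1.    1.72  0.89]
75 [ 540.6 -111.8  275.5] [ 0.26  0.68  1.67 -1.01  1.73  0.9 ]
[[ 1.4  5.2  3.8]
 [ 1.6  5.9  3.2]
 [ 1.7  6.5  2.5]
 [ 1.9  7.   1.8]
 [ 2.   7.5  1. ]
 [ 2.1  7.8  2.2]
 [ 2.2  8.1  2.3]
 [ 2.2  8.3  1.4]
 [ 2.2  8.4  0.5]
 [ 2.2  8.4 -0.4]
 [ 2.2  8.3 -1.3]
 [ 2.2  8.1 -2.2]
 [ 2.1  7.9 -3.1]
 [ 0.3  1.3 -0.6]]
```

Request:
apply_moves(targets=[0, 0, -1, 0, 0, 0, 0, 0, -1.5, 0, 0, 0, 0, 0, -1.5, 0, 0, 0, 0, 0, -1.2, 0, 0, 0, 0, 0, -0.8, 0, 0, 0])

```text
time: 7.38
ee_pos: [513.1, -209.5, 262.7]
eef_rot: [-2.457, -1.884, -0.084]
contact_force: [-0.3, 0.1, -3.5]
width: 0.185
grip_force: 50.0
```

Request:
apply_moves(targets=[0.14, 0.52, 0.38, -5.8, 1.55, 0, 0.16, 0.59, 0.32, -5.8, 1.55, 0, 0.17, 0.65, 0.25, -5.8, 1.55, 0, 0.19, 0.7, 0.18, -5.8, 1.55, 0, 0.2, 0.75, 0.1, -5.8, 1.55, 0])

```text
time: 7.8
ee_pos: [523.4, -177.5, 278.0]
eef_rot: [2.234, 1.711, -0.517]
contact_force: [-0.3, 0.4, -4.1]
width: 0.177
grip_force: 50.0
```

Request:
apply_moves(targets=[0.21, 0.78, 0.22, -5.8, 1.55, 0, 0.22, 0.81, 0.23, -5.8, 1.55, 0, 0.22, 0.83, 0.14, -5.8, 1.55, 0, 0.22, 0.84, 0.05, -5.8, 1.55, 0, 0.22, 0.84, -0.04, -5.8, 1.55, 0])

```text
time: 8.22
ee_pos: [534.5, -135.6, 283.6]
eef_rot: [1.869, 1.432, -0.994]
contact_force: [-0.2, -1.0, -0.4]
width: 0.18
grip_force: 50.0
```

Request:
apply_moves(targets=[0.22, 0.83, -0.13, -5.8, 1.55, 0, 0.22, 0.81, -0.22, -5.8, 1.55, 0, 0, 0, 0, 0, 0, 0, 0, 0, 0, 0, 0, 0, 0, 0, 0, 0, 0, 0])

```text
time: 8.63
ee_pos: [538.1, -120.6, 279.6]
eef_rot: [1.713, 1.313, -1.151]
contact_force: [-1.0, -0.7, -0.5]
width: 0.179
grip_force: 50.0
```

Request:
apply_moves(targets=[0, 0, 0, 0, 0, 0, 0, 0, 0, 0, 0, 0, 0, 0, 0, 0, 0, 0, 0, 0, 0, 0, 0, 0, 0, 0, 0, 0, 0, 0])

```text
time: 9.05
ee_pos: [537.7, -120.8, 280.1]
eef_rot: [1.713, 1.311, -1.153]
contact_force: [0.4, -0.4, -1.2]
width: 0.177
grip_force: 50.0
```

```bash
python3 st.py; python3 - <<'E'
from h import *
A=[]
for n in("side","top"):
    p,d=capture(n);cv2.imwrite(f"pics/{n}3.png",p)
    A.append(cv2.resize(p[100:300,270:470] if n=="side" else p[160:360,270:470],(400,400)))
cv2.imwrite("pics/c3.png",np.hstack(A))
E
```

```text
{'time': 9.05, 'ee_pos': [537.6863, -120.8446, 280.0626], 'eef_rot': [1.7127, 1.311, -1.1525], 'q': [0.2315, 0.6044, 1.6917, -0.9603, 1.6506, 0.8509], 'contact_force': [0.3571, -0.422, -1.2092], 'width': 0.1771, 'grip_force': 49.9999}
```

View pics/c3.png

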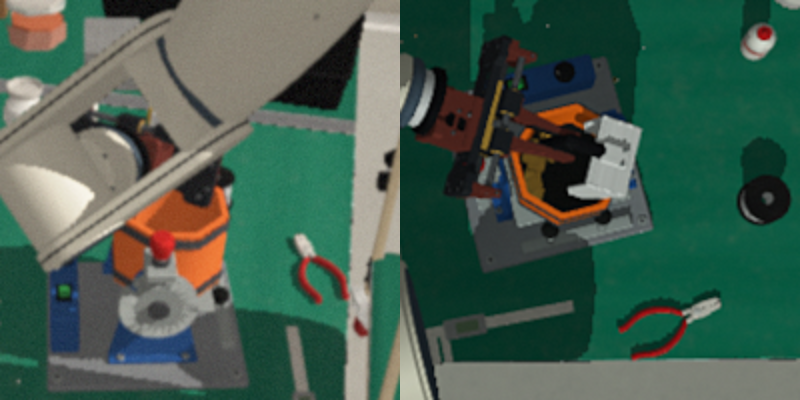

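The top crop shows the bushes in the barrel (535,175) and the scoop tipped. The wrist load fell by about 2.1 N, which is eight bushes. Next I bring the scoop back.

Request:
apply_moves(targets=[0, 0, 1.2, 0, 0, 0, 0, 0, 1.2, 0, 0, 0, 0, 0, 1.2, 0, 0, 0, 0, 0, 1.2, 0, 0, 0, 0, 0, 1.2, 0, 0, 0])

```text
time: 9.57
ee_pos: [537.8, -120.4, 341.3]
eef_rot: [1.712, 1.311, -1.152]
contact_force: [0.2, 0.2, -2.3]
width: 0.175
grip_force: 50.0
```

Request:
apply_moves(targets=[-0.1, 0.3, 0, 6.55, -1.76, 0, -0.1, 0.3, 0, 6.55, -1.76, 0, -0.1, 0.3, 0, 6.55, -1.76, 0, -0.1, 0.3, 0, 6.55, -1.76, 0, -0.1, 0.3, 0, 6.55, -1.76, 0])

```text
time: 9.98
ee_pos: [533.2, -104.7, 341.5]
eef_rot: [2.147, 1.646, -0.648]
contact_force: [0.1, -0.1, -1.6]
width: 0.177
grip_force: 50.0
```

Request:
apply_moves(targets=[-0.1, 0.6, 0, 6.55, -1.76, 0, -0.1, 0.8, 0, 6.55, -1.76, 0, -0.1, 1, 0, 6.55, -1.76, 0, -0.1, 1, 0, 6.55, -1.76, 0, -0.1, 1.2, 0, 6.55, -1.76, 0])

```text
time: 10.4
ee_pos: [528.0, -59.3, 341.9]
eef_rot: [2.49, 1.91, 0.007]
contact_force: [-0.7, 0.2, -1.6]
width: 0.177
grip_force: 50.0
```

Request:
apply_moves(targets=[-0.2, 1.5, 0, 0, 0, 5.25, -0.2, 1.5, 0, 0, 0, 5.25, -0.2, 1.5, 0, 0, 0, 5.25, -0.2, 1.5, 0, 0, 0, 5.25, -0.2, 1.5, 0, 0, 0, 5.25])

```text
time: 10.82
ee_pos: [517.2, 15.8, 340.5]
eef_rot: [1.986, 2.428, -0.002]
contact_force: [0.5, -0.7, -1.2]
width: 0.182
grip_force: 50.0
```

Request:
apply_moves(targets=[-0.2, 1.5, 0, 0, 0, 5.25, -0.2, 1.5, 0, 0, 0, 5.25, -0.2, 1.5, 0, 0, 0, 5.25, -0.2, 1.5, 0, 0, 0, 5.25, -0.2, 1.5, 0, 0, 0, 5.25])

```text
time: 11.23
ee_pos: [507.2, 91.0, 340.5]
eef_rot: [1.382, 2.816, -0.001]
contact_force: [0.6, -0.3, -1.4]
width: 0.175
grip_force: 50.0
```

Request:
apply_moves(targets=[-0.2, 1.5, 0, 0, 0, 5.25, -0.2, 1.5, 0, 0, 0, 5.25, -0.2, 1.5, 0, 0, 0, 5.25, -0.2, 1.5, 0, 0, 0, 5.25, -0.2, 1.5, 0, 0, 0, 5.25])

```text
time: 11.65
ee_pos: [497.3, 165.9, 340.5]
eef_rot: [0.706, 3.056, 0.0]
contact_force: [-0.3, -0.3, -0.4]
width: 0.176
grip_force: 50.0
```

Request:
apply_moves(targets=[-0.2, 1.5, 0, 0, 0, 5.25, -0.2, 1.5, 0, 0, 0, 5.25, -0.2, 1.5, 0, 0, 0, 5.25, -0.2, 1.3, 0, 0, 0, 5.25, -0.2, 0.6, 0, 0, 0, 5.25])

```text
time: 12.07
ee_pos: [487.3, 230.6, 340.5]
eef_rot: [-0.008, 3.137, 0.002]
contact_force: [-0.2, 0.4, -1.2]
width: 0.175
grip_force: 50.0
```

Request:
apply_moves(targets=[0, 0, 0, 0, 0, 0, 0, 0, 0, 0, 0, 0, 0, 0, 0, 0, 0, 0, 0, 0, 0, 0, 0, 0, 0, 0, 0, 0, 0, 0])

```text
time: 12.48
ee_pos: [487.8, 229.0, 339.6]
eef_rot: [0.006, 3.138, 0.002]
contact_force: [-0.8, 0.3, -1.1]
width: 0.179
grip_force: 50.0
```

```bash
python3 st.py; python3 - <<'E'
from h import *
from scipy.spatial.transform import Rotation as R
o=get_obs();print(R.from_rotvec(o["eef_rot"]).as_matrix().round(3).tolist())
A=[]
for n in("side","top"):
    p,d=capture(n);cv2.imwrite(f"pics/{n}4.png",p);np.save(f"{n}4.npy",d)
    A.append(cv2.resize(p[200:400,230:430] if n=="side" else p[160:360,230:430],(400,400)))
cv2.imwrite("pics/c4.png",np.hstack(A))
E
```

```text
{'time': 12.4833, 'ee_pos': [487.8057, 228.989, 339.6308], 'eef_rot': [0.0056, 3.1377, 0.0018], 'q': [0.4171, 0.1738, 1.698, -0.0006, 1.2658, -1.15], 'contact_force': [-0.8216, 0.2655, -1.1489], 'width': 0.1786, 'grip_force': 49.9996}
[[-1.0, 0.004, 0.004], [0.004, 1.0, 0.001], [-0.004, 0.001, -1.0]]
```

View pics/c4.png

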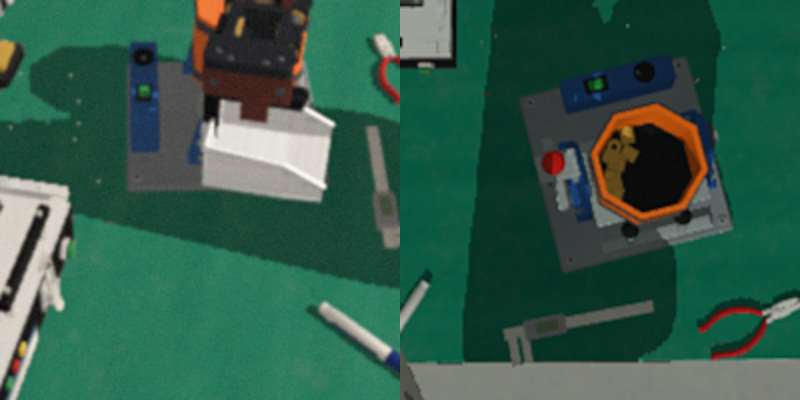

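Request:
apply_moves(targets=[0, 0.2, -2, 0, 0, 0, 0, 0.2, -3, 0, 0, 0, 0, 0.2, -3.2, 0, 0, 0, 0, 0.2, -3.2, 0, 0, 0, 0, 0.2, -3.2, 0, 0, 0])

```text
time: 13.0
ee_pos: [487.9, 239.4, 192.4]
eef_rot: [0.004, 3.137, 0.003]
contact_force: [0.8, -0.4, -0.7]
width: 0.179
grip_force: 50.0
```

Request:
apply_moves(targets=[0, 0, -3, 0, 0, 0, 0, 0, -3, 0, 0, 0, 0, 0, -3, 0, 0, 0, 0, 0, -2, 0, 0, 0, 0, 0, -1.2, 0, 0, 0])

```text
time: 13.42
ee_pos: [486.6, 238.7, 69.0]
eef_rot: [0.004, 3.141, -0.0]
contact_force: [-0.5, 0.3, -0.9]
width: 0.178
grip_force: 50.0
```

Request:
apply_moves(targets=[0, 0, -0.4, 0, 0, 0, 0, 0, -0.3, 0, 0, 0, 0, 0, -0.2, 0, 0, 0, 0, 0, -0.1, 0, 0, 0, 0, 0, 0, 0, 0, 0])

```text
time: 13.83
ee_pos: [488.4, 239.8, 62.4]
eef_rot: [0.003, 3.136, 0.003]
contact_force: [-0.0, -0.3, -0.3]
width: 0.181
grip_force: 50.0
```

Request:
apply_moves(targets=[0, 0, -0.1, 0, 0, 0, 0, 0, -0.1, 0, 0, 0, 0, 0, 0, 0, 0, 0, 0, 0, 0, 0, 0, 0, 0, 0, 0, 0, 0, 0])

```text
time: 14.25
ee_pos: [487.9, 239.6, 59.7]
eef_rot: [0.003, 3.137, 0.002]
contact_force: [0.0, 0.0, 0.6]
width: 0.179
grip_force: 50.0
```

Request:
apply_moves(targets=[0, 0, 0, 0, 0, 0, 0, 0, 0, 0, 0, 0, 0, 0, 0, 0, 0, 0, 0, 0, 0, 0, 0, 0, 0, 0, 0, 0, 0, 0], gripper=0.6)

```text
time: 14.67
ee_pos: [487.8, 239.6, 59.5]
eef_rot: [0.003, 3.138, 0.002]
contact_force: [-0.6, -0.3, -0.1]
width: 0.52
grip_force: 0.0
```

Request:
apply_moves(targets=[0, 0, 0, 0, 0, 0, 0, 0, 0, 0, 0, 0, 0, 0, 0, 0, 0, 0, 0, 0, 0, 0, 0, 0, 0, 0, 0, 0, 0, 0])

```text
time: 15.08
ee_pos: [487.7, 239.6, 59.5]
eef_rot: [0.003, 3.138, 0.002]
contact_force: [-0.2, -0.1, -0.4]
width: 0.601
grip_force: 0.0
```

Request:
apply_moves(targets=[0, 0, 1, 0, 0, 0, 0, 0, 1.5, 0, 0, 0, 0, 0, 2, 0, 0, 0, 0, 0, 3, 0, 0, 0, 0, 0, 4, 0, 0, 0])

```text
time: 15.5
ee_pos: [486.1, 238.8, 174.4]
eef_rot: [-0.003, -3.141, 0.001]
contact_force: [0.8, 0.2, 0.4]
width: 0.596
grip_force: 0.0
```

Request:
apply_moves(targets=[0, 0, 3, 0, 0, 0, 0, 0, 3, 0, 0, 0, 0, 0, 3, 0, 0, 0, 0, 0, 3, 0, 0, 0, 0, 0, 2, 0, 0, 0])

```text
time: 15.92
ee_pos: [488.2, 239.7, 318.5]
eef_rot: [0.003, 3.134, 0.005]
contact_force: [0.3, -0.0, -0.5]
width: 0.601
grip_force: 0.0
```

```bash
python3 st.py; python3 - <<'E'
from h import *
A=[]
for n in("side","top"):
    p,d=capture(n);cv2.imwrite(f"pics/{n}5.png",p);P=cloud(n,d);H=cv2.cvtColor(p,cv2.COLOR_BGR2HSV)
    red=((H[...,0]<6)|(H[...,0]>172))&(H[...,1]>150)&(H[...,2]>80)
    kb=(295,320,228,255) if n=="top" else (335,370,205,235)
    m=box(p,P,*kb,205,240)&red;print(n,m.sum(),P[m].mean(0).round(1) if m.any() else 0)
    A.append(cv2.resize(p[200:400,230:430] if n=="side" else p[160:360,200:400],(400,400)))
    if n=="side":
        s=P[box(p,P,300,400,320,420,76,100)&(H[...,2]<70)];print("bar z",s.mean(0),np.polyfit(s[:,0],s[:,2],1))
cv2.imwrite("pics/c5.png",np.hstack(A))
E
```

```text
{'time': 15.9167, 'ee_pos': [488.1854, 239.7499, 318.5143], 'eef_rot': [0.0029, 3.1342, 0.0047], 'q': [0.4349, 0.1981, 1.7163, -0.0004, 1.2192, -1.1339], 'contact_force': [0.316, -0.0068, -0.5126], 'width': 0.6014, 'grip_force': 0.0}
side 27 [529.6   3.7 211.9]
bar z [489.34302882 244.94591888  84.31727026] [-1.03808257e-03  8.48252487e+01]
top 92 [530.6 -10.6 226.4]
```

View pics/c5.png

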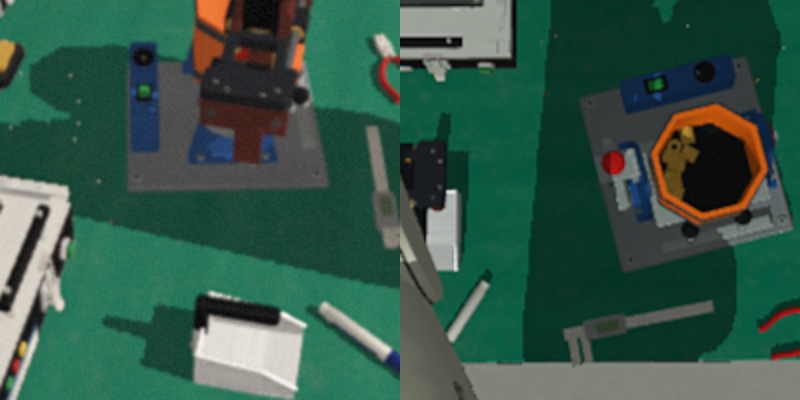

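Request:
apply_moves(targets=[0.29, -1.65, 0, 0, 0, -5.13, 0.29, -1.65, 0, 0, 0, -5.13, 0.29, -1.65, 0, 0, 0, -5.13, 0.29, -1.65, 0, 0, 0, -5.13, 0.29, -1.65, 0, 0, 0, -5.13])

```text
time: 16.43
ee_pos: [501.4, 156.1, 313.5]
eef_rot: [0.706, 3.059, -0.001]
contact_force: [0.0, -0.0, -0.7]
width: 0.603
grip_force: 0.0
```

Request:
apply_moves(targets=[0.29, -1.65, 0, 0, 0, -5.13, 0.29, -1.65, 0, 0, 0, -5.13, 0.29, -1.65, 0, 0, 0, -5.13, 0.29, -1.65, 0, 0, 0, -5.13, 0.29, -1.65, 0, 0, 0, -5.13])

```text
time: 16.85
ee_pos: [516.0, 73.6, 313.5]
eef_rot: [1.368, 2.826, -0.002]
contact_force: [1.0, -0.2, 0.4]
width: 0.603
grip_force: 0.0
```

Request:
apply_moves(targets=[0.29, -1.65, -1, 0, 0, -5.13, 0.29, -1.65, -1.2, 0, 0, -5.13, 0.29, -1.65, -1.2, 0, 0, -5.13, 0.29, -1.65, -1.2, 0, 0, -5.13, 0.29, -1.65, -1, 0, 0, -5.13])

```text
time: 17.27
ee_pos: [530.1, -8.7, 256.7]
eef_rot: [1.961, 2.452, -0.004]
contact_force: [0.4, -0.3, -0.5]
width: 0.598
grip_force: 0.0
```

Request:
apply_moves(targets=[0, 0, 0, 0, 0, 0, 0, 0, 0, 0, 0, 0, 0, 0, 0, 0, 0, 0, 0, 0, 0, 0, 0, 0, 0, 0, 0, 0, 0, 0])

```text
time: 17.68
ee_pos: [531.4, -7.2, 259.0]
eef_rot: [1.952, 2.456, -0.001]
contact_force: [1.2, -0.2, 0.6]
width: 0.599
grip_force: 0.0
```

```bash
python3 st.py; python3 - <<'E'
from h import *
p,d=capture("side");c=calibration("side");T=np.linalg.inv(np.array(c["pose"]))
e=get_obs()["ee_pos"]
for X in (e,[532,-7.5,227]):
    q=T@np.r_[X,1];u=c["mtx"]@q[:3];print(u[:2]/u[2])
a=p[160:260,300:400];cv2.imwrite("pics/c6.png",cv2.resize(a,(600,600)))
E
```

```text
{'time': 17.6833, 'ee_pos': [531.3682, -7.2315, 259.002], 'eef_rot': [1.9518, 2.4561, -0.0012], 'q': [-0.0341, 0.2411, 1.8044, -0.0037, 1.093, -0.2603], 'contact_force': [1.1537, -0.213, 0.5502], 'width': 0.5988, 'grip_force': 0.0}
[352.34771583 206.17433746]
[351.34399375 217.79347292]
```

View pics/c6.png

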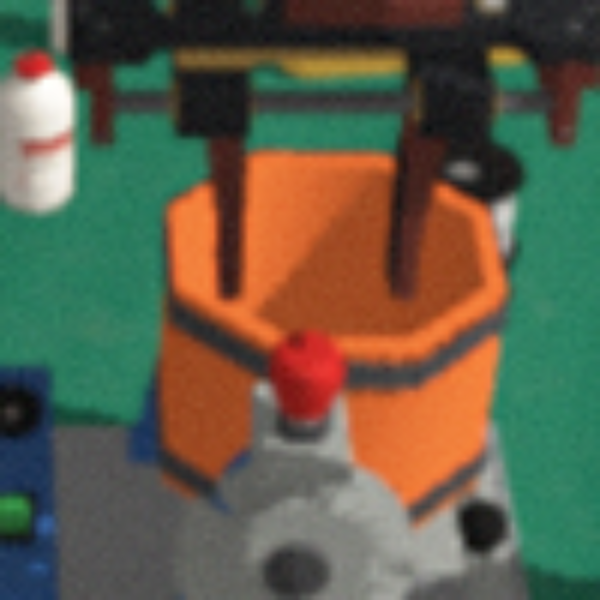

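The crop shows the fingers straddling the red knob: tips at (230,295) and (402,295), knob at (308,375), so centred within about 2 mm.

Request:
apply_moves(targets=[0, 0, -1.2, 0, 0, 0, 0, 0, -1.4, 0, 0, 0, 0, 0, -1.4, 0, 0, 0, 0, 0, -1, 0, 0, 0, 0, 0, -0.5, 0, 0, 0])

```text
time: 18.15
ee_pos: [530.7, -7.6, 202.4]
eef_rot: [1.954, 2.456, -0.003]
contact_force: [0.2, -0.3, -0.7]
width: 0.596
grip_force: 0.0
```

Request:
apply_moves(targets=[0, 0, 0, 0, 0, 0, 0, 0, 0, 0, 0, 0, 0, 0, 0, 0, 0, 0, 0, 0, 0, 0, 0, 0, 0, 0, 0, 0, 0, 0], gripper=0, newtons=58)

```text
time: 18.57
ee_pos: [532.1, -7.9, 204.2]
eef_rot: [1.953, 2.453, 0.0]
contact_force: [2.2, 0.5, -0.3]
width: 0.303
grip_force: 58.0
```

Request:
apply_moves(targets=[0, 0, 0, 0, 0, 0, 0, 0, 0, 0, 0, 0, 0, 0, 0, 0, 0, 0, 0, 0, 0, 0, 0, 0, 0, 0, 0, 0, 0, 0])

```text
time: 18.98
ee_pos: [532.1, -7.9, 204.2]
eef_rot: [1.954, 2.453, 0.0]
contact_force: [3.4, 1.3, 5.7]
width: 0.305
grip_force: 58.0
```

Request:
apply_moves(targets=[0, 0, 0.3, 0, 0, 0, 0, 0, 0.3, 0, 0, 0, 0, 0, 0.3, 0, 0, 0, 0, 0, 0.2, 0, 0, 0, 0, 0, 0.1, 0, 0, 0])

```text
time: 19.4
ee_pos: [532.1, -7.9, 214.6]
eef_rot: [1.954, 2.454, -0.0]
contact_force: [9.3, 1.3, -11.2]
width: 0.306
grip_force: 58.0
```

Request:
apply_moves(targets=[0, 0, 0.1, 0, 0, 0, 0, 0, 0, 0, 0, 0, 0, 0, 0, 0, 0, 0, 0, 0, 0, 0, 0, 0, 0, 0, 0, 0, 0, 0])

```text
time: 19.82
ee_pos: [532.1, -7.9, 215.3]
eef_rot: [1.954, 2.454, -0.0]
contact_force: [9.4, 1.5, -12.0]
width: 0.302
grip_force: 58.0
```

Request:
apply_moves(targets=[0, 0, 0.1, 0, 0, 0, 0, 0, 0.1, 0, 0, 0, 0, 0, 0, 0, 0, 0, 0, 0, 0, 0, 0, 0, 0, 0, 0, 0, 0, 0])

```text
time: 20.23
ee_pos: [532.1, -7.9, 217.2]
eef_rot: [1.954, 2.454, -0.001]
contact_force: [10.1, 1.2, -11.5]
width: 0.308
grip_force: 58.0
```

Request:
apply_moves(targets=[0, 0, 0.05, 0, 0, 0, 0, 0, 0.05, 0, 0, 0, 0, 0, 0, 0, 0, 0, 0, 0, 0, 0, 0, 0, 0, 0, 0, 0, 0, 0])

```text
time: 20.65
ee_pos: [532.1, -7.9, 217.4]
eef_rot: [1.954, 2.454, -0.001]
contact_force: [13.1, 0.9, -18.8]
width: 0.305
grip_force: 58.0
```

Request:
apply_moves(targets=[0, 0, 0, 0, 0, 0, 0, 0, 0, 0, 0, 0, 0, 0, 0, 0, 0, 0, 0, 0, 0, 0, 0, 0, 0, 0, 0, 0, 0, 0])

```text
time: 21.07
ee_pos: [532.1, -7.9, 217.4]
eef_rot: [1.954, 2.454, -0.001]
contact_force: [13.5, 1.0, -19.6]
width: 0.304
grip_force: 58.0
```

Request:
apply_moves(targets=[0, 0, 0, 0, 0, 0, 0, 0, 0, 0, 0, 0, 0, 0, 0, 0, 0, 0, 0, 0, 0, 0, 0, 0, 0, 0, 0, 0, 0, 0])

```text
time: 21.48
ee_pos: [532.0, -7.9, 217.4]
eef_rot: [1.954, 2.454, -0.001]
contact_force: [11.9, 1.1, -19.4]
width: 0.303
grip_force: 58.0
```

Request:
apply_moves(targets=[0, 0, 0, 0, 0, 0, 0, 0, 0, 0, 0, 0, 0, 0, 0, 0, 0, 0, 0, 0, 0, 0, 0, 0, 0, 0, 0, 0, 0, 0])

```text
time: 21.9
ee_pos: [532.1, -7.9, 217.4]
eef_rot: [1.954, 2.454, -0.001]
contact_force: [13.6, 1.9, -19.2]
width: 0.305
grip_force: 58.0
```

Request:
apply_moves(targets=[0, 0, 0, 0, 0, 0, 0, 0, 0, 0, 0, 0, 0, 0, 0, 0, 0, 0, 0, 0, 0, 0, 0, 0, 0, 0, 0, 0, 0, 0])

```text
time: 22.32
ee_pos: [532.0, -7.9, 217.4]
eef_rot: [1.954, 2.454, -0.001]
contact_force: [12.9, 1.0, -19.6]
width: 0.305
grip_force: 58.0
```

Request:
apply_moves(targets=[0, 0, 0, 0, 0, 0, 0, 0, 0, 0, 0, 0, 0, 0, 0, 0, 0, 0, 0, 0, 0, 0, 0, 0, 0, 0, 0, 0, 0, 0])

```text
time: 22.73
ee_pos: [532.1, -7.9, 217.4]
eef_rot: [1.954, 2.454, -0.001]
contact_force: [12.6, 0.9, -19.2]
width: 0.303
grip_force: 58.0
```

```bash
python3 st.py; python3 - <<'E'
from h import *
A=[]
for n in("side","top"):
    p,d=capture(n)
    A.append(cv2.resize(p[130:330,250:450] if n=="side" else p[160:360,250:450],(400,400)))
cv2.imwrite("pics/c7.png",np.hstack(A))
E
```

```text
{'time': 22.7333, 'ee_pos': [532.0501, -7.8713, 217.3705], 'eef_rot': [1.9541, 2.4541, -0.0007], 'q': [-0.0354, 0.2926, 1.8417, -0.0036, 1.0039, -0.2593], 'contact_force': [12.5562, 0.8678, -19.2198], 'width': 0.3034, 'grip_force': 57.9721}
```

View pics/c7.png

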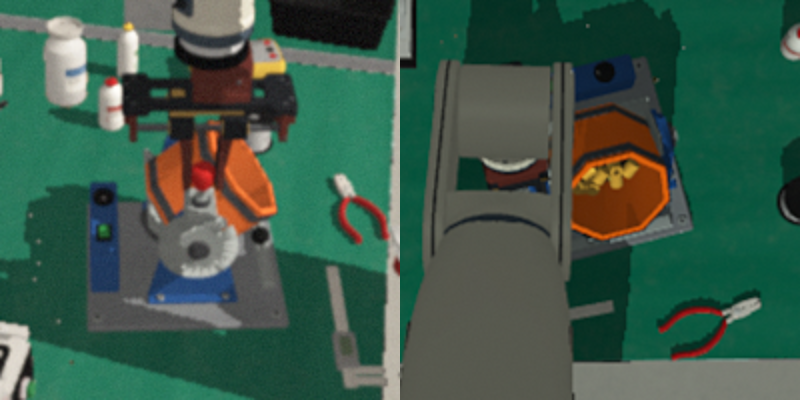

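The barrel has swung down with the bushes inside it, and the knob is at its upper stop. I wait for it to settle, then hand in.

Request:
apply_moves(targets=[0, 0, 0, 0, 0, 0, 0, 0, 0, 0, 0, 0, 0, 0, 0, 0, 0, 0, 0, 0, 0, 0, 0, 0, 0, 0, 0, 0, 0, 0])

```text
time: 23.25
ee_pos: [532.1, -7.9, 217.4]
eef_rot: [1.954, 2.454, -0.001]
contact_force: [13.7, 1.6, -19.4]
width: 0.3
grip_force: 58.0
```

Request:
apply_moves(targets=[0, 0, 0, 0, 0, 0, 0, 0, 0, 0, 0, 0, 0, 0, 0, 0, 0, 0, 0, 0, 0, 0, 0, 0, 0, 0, 0, 0, 0, 0])

```text
time: 23.67
ee_pos: [532.0, -7.9, 217.4]
eef_rot: [1.954, 2.454, -0.001]
contact_force: [12.5, 1.3, -19.1]
width: 0.299
grip_force: 58.0
```

Request:
apply_moves(targets=[0, 0, 0, 0, 0, 0, 0, 0, 0, 0, 0, 0, 0, 0, 0, 0, 0, 0, 0, 0, 0, 0, 0, 0, 0, 0, 0, 0, 0, 0])

```text
time: 24.08
ee_pos: [532.1, -7.9, 217.4]
eef_rot: [1.954, 2.454, -0.001]
contact_force: [14.4, 0.7, -19.5]
width: 0.305
grip_force: 58.0
```

```bash
python3 -c "
from rig import *
print(finish_job())"
```

```text
the job is handed in; nothing more can be done
None
```

I handed the job in at about 24 s without a verdict coming back: the bushes are in the barrel (all eight by the drop in wrist load), the empty scoop stands level on the bench, the barrel has swung down, and the gripper is holding the knob at its upper stop.

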